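# Load a vial into the turbidity meter and index it to the optical head

### The arm

A 6-joint arm with a two-finger parallel gripper is mounted at the origin on a cart in front of the work surface, level with it; the furniture and walls round the work are solid. World frame = base frame: x ahead of the robot, y to its left, z up, the work surface at z = 0. Lengths are in mm, angles in rad, forces in N, time in s.
With the tool pointing down it reaches from about 325 to 850 mm from the base axis. Payload 4.4 kg.
Tool frame: the origin (TCP) lies at the very end of the fingers, on their centre line; the grasp point (between the pads) lies grip_point_offset behind it (grip_point_offset is the distance from the TCP to the grasp point, in mm); z points along the fingers, y is the line along which they close (so a half turn about z gives the same grasp; the last joint's range is limited). The gripper opens to 94 mm and grips with 3 to 60 N. Pads are 16 mm wide; open, the fingers measure 119 mm over their backs; the gripper's body (75 mm by 177 mm) begins 78 mm behind the grasp point.
Start: joints at [-1.339, 0.207, 1.542, -0, 1.393, -0.15], TCP at [214.762, -533.39, 205.447] pointing down, gripper open.
Joint ranges: [-2.73, 2.73], [-0.86, 2.22], [0.23, 2.46], [-1.11, 4.25], [0.08, 2.63], [-2.82, 2.82]. Speed limits (rad/s): [2.79, 2.79, 3.14, 3.14, 3.14, 3.14].

### API

Orientations are given as [roll, pitch, yaw] about the fixed x, y, z axes, in that order (R = Rz(yaw) Ry(pitch) Rx(roll)).
In Python, from cell import state, read_camera, calibration, job_done, grip_point_offset gives the robot as it stands.
- The arm moves only by the tool drive_tool, never from a script. Its argument "series" is a list of rows, each a list of 7 numbers: the shift along the tool's x, y, z in m, then the turn, a rotation vector about the tool's x, y, z in rad, then the closure in counts, from 0 (fully open) to 255 (shut). In form: [[dx, dy, dz, ax, ay, az, gripper], ...]. A call has exactly 10 rows; each row is the pose to reach, as a shift and turn from the pose commanded when the call began, along the tool's axes at that moment; what a row does not reach only later rows make up. A row lasts 1/8 s, in which the tool goes at most 62.5 mm and 10.7 degrees, less where a joint would pass 70% of its speed; a pose out of reach is approached as far as the arm can. A call with a gripper value outside its range is refused whole. The fingers move at their own pace and stop on an object; "squeeze" is the grip in N (left out, the last holds). Time passes only in rows, so rows that repeat a pose let the fingers close, or fill a call up. It gives the time, the measured TCP pose, the force, the opening and the grip force at its end, in the units of the state.
- state(): the state, without advancing time (a new reading comes with each control period).
- read_camera(name): name is "scene" or "top" or "wrist"; returns the picture (480x640x3 uint8, red, green, blue); there is no depth.
- calibration(name): a dict with "fx", "fy", "cx", "cy" (pixels), "cam_to_world" (4x4, takes a point from camera to world coordinates). Camera axes: x right, y down, z forward; pixel columns grow to the right and rows downward; lengths in mm; the calibration is good to about 2 mm. The wrist camera is an equidistant fisheye: a pixel r from the principal point sees the ray r / f radians off the axis. A picture is of the moment at which its call begins: read the wrist's pose just before it. calibration takes no time and is no camera call; for the wrist camera it gives the pose at the moment of the call.
- job_done(): hands the job in; it is judged then, once.
The state is a dict: "t": time; "joint_pos": joint angles; "joint_vel": joint speeds; "joint_torque": joint torques, N m; "ee_pos": TCP position; "orientation": TCP orientation; "ft_force": force on the tool from outside, world axes, zero at the start; "ft_torque": the same for the moment, N m; "gripper_width": opening from 0.0 (shut) to 1.0 (fully open); "finger_force": force on a finger pad.
Only numpy, scipy, OpenCV 4.12 (cv2) and the standard library are available. Lean on these libraries where they do the work, as an engineer would, in place of code of your own. Each camera call takes 0.05 s, during which the arm holds its last target. There are 200 camera calls.

### The job

Stand the small unlabelled amber vial upright, fully home, in the meter's sleeve while the sleeve is still out at the loading mark, and let go of it. Then lift the black index knob clear, swing the sleeve round to the optical head, and feel for the measuring notch there so that the knob snaps fully down into it; never wrench the knob, neither up against its stop nor sideways against its pin. Leave the vial seated in the sleeve, and do not disturb the bottle, the beaker and the tube rack standing by.

Things in the scene. Friction and masses are not known exactly. Their poses are not given: they have to be found in the camera images.
- sample_vial: the small amber glass vial without label, black screw cap: body 29 mm in diameter and 51 mm high, cap 25 mm in diameter above it, 82 mm in all, 33 to 57 g. Origin: centre of its underside, z up. Stands loose on the counter left of the meter, in one of two places; the labelled bottle has the other.
- meter_base: the white bench turbidity meter, fixed: round base 180 mm across, 22 mm high. Origin: centre of its underside, on the vertical pivot axis of the swing arm. The loading mark, a short dark line, is on the rim at its -x side.
- head (a point): the meter's white optical head, this point at the centre of its long dark window (36 x 16 mm), 82 mm from the pivot axis and 70 mm up, 1.10 rad counterclockwise (from above) from the loading mark; x points away from the axis. The head is 54 mm wide (y), reaches out to 123 mm from the axis and is 134 mm high; its black visor, 36 mm wide, reaches in to 55 mm from the axis, 122 to 134 mm up.
- swing_arm (a joint): angle of the aluminium arm that carries the sleeve and turns with the knob, rad: 0 = sleeve at the loading mark, grows counterclockwise from above; end stops -0.14 and 1.6; turns easily. The roomy loading slot gives about 0.08 play each way. The only other slot, the measuring notch, is set to the beam: its centre lies anywhere from 0.86 to 1.34 (hidden), about 0.05 wide each way.
- sleeve (a point): centre of the inner floor of the dark steel sleeve, 60 mm from the pivot axis and 35 mm above the counter; x points away from the axis, z up. Bore 32 mm, 22 mm deep (rim 57 mm above the counter, 43 mm across), mouth flared to 37 mm. The knob leaves 18 mm free beside the seated vial: hold the vial with the fingers closing along the tangent (this point's y).
- index_knob (a joint): lift of the black index knob, m: 0 = fully down, pin in a slot; 0.007 = pin resting on the smooth land between the slots; 0.009 = end stop of the pull. A spring pulls it down with 8 N at 0, 11 N at 0.009. It lifts straight up and turns only together with the swing arm.
- knob_grip (a point): top centre of the knob's bar grip, on the pivot axis, 114 mm above the counter with the knob down. x points along the bar, towards the sleeve; z up. The bar is 46 mm long (x), 12 mm thick (y) and 26 mm high; below it the ribbed round part is 55 mm across and 20 mm high.
- index_pin: the steel pin under the knob, hidden in the hub: 6 mm in diameter, blunt, 22 mm from the pivot axis, reaching 7 mm into a slot. It must never bear more than 30 N, sideways or against the end stop. Origin: on the pivot axis at the knob's lower edge.
- labelled_bottle: bystander: the larger amber bottle with a paper label, 33 mm in diameter, 86 mm high, loose; origin centre of its underside.
- glass_beaker: bystander: small glass beaker, 46 mm in diameter, 57 mm high, loose; origin centre of its underside.
- test_tube_rack: bystander: white rack with test tubes, 58 x 175 x 110 mm (long side along its y), loose; origin centre of its underside.
Things that resemble listed ones, but are neither listed nor needed, are in the scene too. Leave any red or yellow look-alike of the sample_vial alone.

How it is judged (in metres and radians):
On the way:
1. the vial stands fully home in the sleeve, let go, with the sleeve still at the loading mark and the knob down (horizontal distance between sample_vial and sleeve below 0.004 m and z of sample_vial in the frame of sleeve below 0.003 m and angle between sample_vial's own z axis and vertical below 0.1 rad and contact force between the fingers and sample_vial below 0.1 N and value of joint swing_arm below 0.25 rad and value of joint index_knob below 0.002 m), for 0.2 s.
At the end, for the whole second after the job is handed in: knob fully down (lift under 1.5 mm) in the measuring notch, swing arm beyond 0.8 rad and still, vial standing in the sleeve within 4 mm of its axis, within 3 mm of its floor and 0.1 rad of upright (value of joint index_knob below 0.0015 m and value of joint swing_arm above 0.8 rad and horizontal distance between sample_vial and sleeve below 0.004 m and z of sample_vial in the frame of sleeve below 0.003 m and angle between sample_vial's own z axis and vertical below 0.1 rad and velocity of joint swing_arm between -0.05 and 0.05 rad/s); the robot touches nothing.
It fails at once if the index pin is loaded by more than 30 N, sideways against a notch or upward against the stop of the pull (contact force between index_pin and anything else above 30 N).
It fails at once if the bottle, the beaker or the tube rack is pushed more than 25 mm or tipped over (distance of any of labelled_bottle, glass_beaker, test_tube_rack from where it was at the start of the episode above 0.025 m or angle between any of labelled_bottle, glass_beaker, test_tube_rack's own z axis and vertical above 0.5 rad).
It also fails if it takes over 70 s, if anything falls off the work surface, if the arm or the gripper's body presses on something with over 40 N, if the wrist force passes 120 N, or if a joint passes its speed limit or range.

## Working session

There is one attempt and no reset: what is moved stays moved. The work goes in short steps, Python scripts to look and compute and a tool call to move; the robot and the scene stay as the last step left them, time stands still between calls to the robot, and variables do not carry over. Pictures are saved under pics/ and viewed, at most 10 in all, crops included, and the job is handed in when it is done.

Besides the shell and the picture viewer there is one more tool, called as a command line: name --pt "numbers of a row" for each row, then --argument value for the rest. drive_tool: Moves the arm, as the interface text tells. Its arguments: {"type":"object","properties":{"series":{"type":"array","items":{"type":"array","items":{"type":"number"}}},"squeeze":{"type":"number"}},"required":["series"]}

```bash
ls; mkdir -p pics; python3 - <<'E'
from cell import *
import cv2,numpy as np
s=state();print(s);print(grip_point_offset)
for n in("scene","top"):
    cv2.imwrite(f"pics/{n}0.png",read_camera(n)[:,:,::-1]);c=calibration(n);print(n,c['fx'],c['fy'],c['cx'],c['cy']);print(np.round(c['cam_to_world'],3))
E
```

```text
pics
{'t': 0.0, 'joint_pos': array([-1.33850218e+00,  2.07397734e-01,  1.54293189e+00, -4.15037851e-05,
        1.39348205e+00, -1.50514622e-01]), 'joint_vel': array([-0.00026174, -0.000332  , -0.00098237, -0.00106551,  0.00088634,
        0.00063717]), 'joint_torque': array([ 9.79140641e-04, -3.70881486e+01, -2.81415743e+01,  6.99984818e-02,
        3.61955585e-02, -1.84643695e-04]), 'ee_pos': array([ 214.56148546, -532.61003198,  204.31391298]), 'orientation': array([-3.13939260e+00, -2.92359875e-04,  3.82815814e-01]), 'ft_force': array([-0.23076941, -0.48889201, -0.01064595]), 'ft_torque': array([-0.00760413, -0.02522348, -0.00844545]), 'finger_force': 0.0, 'gripper_width': 0.9982444411385564}
18.8
scene 550.9679318930715 550.9679318930715 316.9271611242103 245.91608925552794
[[-7.55000e-01 -3.00000e-01  5.82000e-01 -1.89181e+02]
 [-6.55000e-01  3.75000e-01 -6.56000e-01  9.11196e+02]
 [-2.10000e-02 -8.77000e-01 -4.80000e-01  7.04446e+02]
 [ 0.00000e+00  0.00000e+00  0.00000e+00  1.00000e+00]]
top 443.65352299926957 443.65352299926957 314.5147344228156 236.40313943853198
[[-2.800000e-02 -9.990000e-01  4.400000e-02  4.847750e+02]
 [-9.990000e-01  2.700000e-02 -2.600000e-02  8.753100e+01]
 [ 2.400000e-02 -4.400000e-02 -9.990000e-01  1.090429e+03]
 [ 0.000000e+00  0.000000e+00  0.000000e+00  1.000000e+00]]
```

View pics/scene0.png

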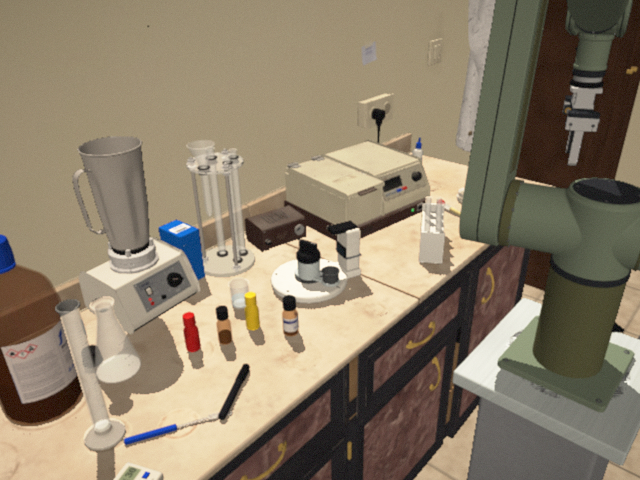

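View pics/top0.png

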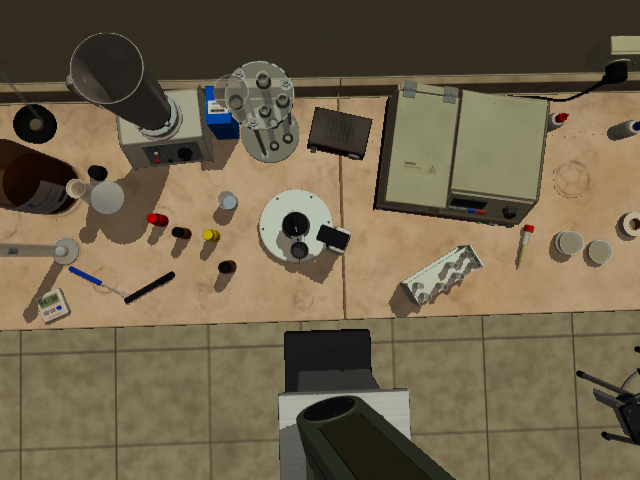

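Scene view: candidates are red (191,332), unlabelled amber (223,325), yellow (252,312) and labelled amber (290,316). In the top view these are (157,218), (181,233), (211,236) and (227,267). The meter is at top (297,226), with its sleeve at (299,251) and head at (333,238). I choose the unlabelled amber vial, scene (223,325), and check it in one close montage.

```bash
cat > h.py <<'E'
import numpy as np,cv2
from cell import *
def ray(n,uv,c=None):
    c=c or calibration(n);M=np.array(c['cam_to_world']);x=(uv[0]-c['cx'])/c['fx'];y=(uv[1]-c['cy'])/c['fy']
    if n=='wrist':
        r=np.hypot(x,y);k=np.sin(r)/r if r>1e-9 else 1;d=np.array([x*k,y*k,np.cos(r)])
    else: d=np.array([x,y,1.])
    return M[:3,3],M[:3,:3]@d
def onz(n,uv,z,c=None):
    o,d=ray(n,uv,c);return o+d*(z-o[2])/d[2]
def tri(a,b):
    A=np.zeros((3,3));v=np.zeros(3);L=[]
    for o,d in(a,b):
        d=d/np.linalg.norm(d);P=np.eye(3)-np.outer(d,d);A+=P;v+=P@o;L.append((o,P))
    p=np.linalg.solve(A,v);return p,[np.linalg.norm(P@(p-o)) for o,P in L]
def proj(n,p,c=None):
    c=c or calibration(n);M=np.linalg.inv(np.array(c['cam_to_world']));q=M[:3,:3]@np.asarray(p,float)+M[:3,3]
    if n=='wrist':
        r=np.hypot(q[0],q[1]);th=np.arctan2(r,q[2]);q=np.array([q[0]/r*th,q[1]/r*th,1])
    return np.array([c['fx']*q[0]/q[2]+c['cx'],c['fy']*q[1]/q[2]+c['cy']])
E
python3 - <<'E'
from h import *
s=cv2.imread('pics/scene0.png');t=cv2.imread('pics/top0.png')
a=cv2.resize(s[275:365,175:315],(560,360),interpolation=3)
b=cv2.resize(t[180:270,250:360],None,fx=3.6,fy=3.6*240/324,interpolation=3)
b=cv2.resize(t[182:272,252:357],(280,240),interpolation=3)
c=cv2.resize(t[200:290,145:250],(280,240),interpolation=3)
d=cv2.resize(s[215:305,260:365],(240,206),interpolation=3)
m=np.zeros((600,800,3),np.uint8);m[:360,:560]=a;m[360:,:280]=b;m[360:,280:560]=c;m[:206,560:]=d
cv2.imwrite('pics/m1.png',m)
for nm,ps,pt in(("vial cap",(222,311),(181,233)),("label cap",(289,300),(227,267)),("yellow",(251,296),(211,236)),("red",(190,317),(157,218))):
    print(nm,tri(ray('scene',ps),ray('top',pt)),onz('top',pt,82))
print('pivot',onz('top',(295,224),114),'sleeve',onz('top',(299,251),57))
print('beaker',onz('top',(228,201),57),'rackends',onz('top',(410,290),105),onz('top',(475,255),105))
E
```

```text
vial cap (array([546.46926497, 367.066442  ,  72.53422436]), [np.float64(1.770180343200685), np.float64(1.7701803432004464)]) [544.65059043 363.16421956  82.        ]
label cap (array([465.23368906, 262.03733643,  78.35081646]), [np.float64(0.35239072422624373), np.float64(0.35239072422626394)]) [465.04269608 261.17114054  82.        ]
yellow (array([537.24360605, 297.94794345,  76.07537405]), [np.float64(1.204238999000838), np.float64(1.204238999000891)]) [536.06634104 295.86971568  82.        ]
red (array([581.36035134, 420.20203784,  72.06939858]), [np.float64(0.5643732400716532), np.float64(0.5643732400715977)]) [580.02863656 416.52328285  82.        ]
pivot [556.0025968  104.71506838 114.        ] sleeve [496.97166358  98.04636788  57.        ]
beaker [617.89502949 260.2344661   57.        ] rackends [ 402.9670116  -146.78055086  105.        ] [ 476.62519329 -296.02263229  105.        ]
```

View pics/m1.png

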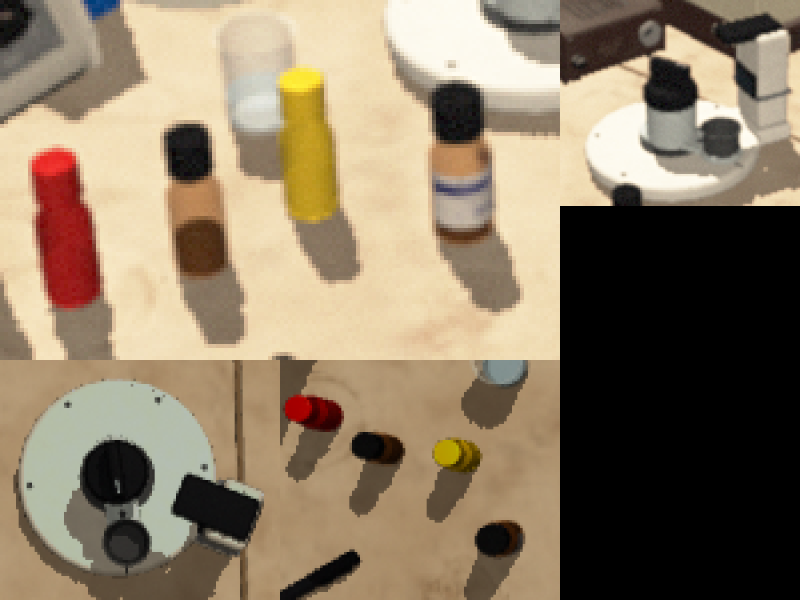

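The crop confirms it: the unlabelled amber vial is between red and yellow, and the labelled one to the right is the bystander. The sleeve points toward about -x, with its rim at top (299,250) and the knob bar at (296,224). I'm moving closer to measure with the wrist camera.

drive_tool --pt "0.557 -0.619 -0.036 0 0 0.27 100" --pt "0.557 -0.619 -0.036 0 0 0.27 100" --pt "0.557 -0.619 -0.036 0 0 0.27 100" --pt "0.557 -0.619 -0.036 0 0 0.27 100" --pt "0.557 -0.619 -0.036 0 0 0.27 100" --pt "0.557 -0.619 -0.036 0 0 0.27 100" --pt "0.557 -0.619 -0.036 0 0 0.27 100" --pt "0.557 -0.619 -0.036 0 0 0.27 100" --pt "0.557 -0.619 -0.036 0 0 0.27 100" --pt "0.557 -0.619 -0.036 0 0 0.27 100" --squeeze 10

```text
t: 1.35
ee_pos: [428.9, 55.2, 232.4]
orientation: [3.141, -0.0, 0.113]
ft_force: [0.3, -0.4, -0.3]
gripper_width: 0.607
finger_force: 0.0
```

drive_tool --pt "0.06 -0.12 0 0 0 0 125" --pt "0.09 -0.18 0 0 0 0 125" --pt "0.09 -0.18 0 0 0 0 125" --pt "0.09 -0.18 0 0 0 0 125" --pt "0.09 -0.18 0 0 0 0 125" --pt "0.09 -0.18 0 0 0 0 125" --pt "0.09 -0.18 0 0 0 0 125" --pt "0.09 -0.18 0 0 0 0 125" --pt "0.09 -0.18 0 0 0 0 125" --pt "0.09 -0.18 0 0 0 0 125"

```text
t: 2.6
ee_pos: [498.0, 242.0, 232.6]
orientation: [-3.142, -0.0, 0.112]
ft_force: [0.1, -0.2, -0.4]
gripper_width: 0.508
finger_force: 0.0
```

```bash
python3 - <<'E'
from h import *
import json
s=state();c=calibration('wrist');im=read_camera('wrist')
cv2.imwrite('pics/w1.png',im[:,:,::-1]);print(s['ee_pos'],s['orientation'],s['joint_pos'])
json.dump({k:(np.array(v).tolist()) for k,v in c.items()},open('w1.json','w'))
print(c['fx'],c['cx'],c['cy'],np.round(c['cam_to_world'],2))
for n,p in(('vial',(550,369,82)),('pivot',(556,104.7,114)),('sleeve',(497,98,57))):print(n,proj('wrist',p,c))
E
```

```text
[498.02923892 241.96005772 232.55719033] [-3.14154723e+00 -1.63019694e-04  1.12451746e-01] [2.95924948e-01 1.40985925e-01 1.56130519e+00 1.50459099e-05
 1.43913297e+00 1.75426755e+00]
371.64829954431775 317.3879074736371 241.97566650506332 [[ 1.1000e-01 -9.6000e-01 -2.7000e-01  5.7806e+02]
 [-9.9000e-01 -1.1000e-01 -3.0000e-02  2.5086e+02]
 [-0.0000e+00  2.8000e-01 -9.6000e-01  4.1191e+02]
 [ 0.0000e+00  0.0000e+00  0.0000e+00  1.0000e+00]]
vial [186.35636455 158.27437747]
pivot [483.0869965  189.50200825]
sleeve [455.12268453 238.22569905]
```

View pics/w1.png

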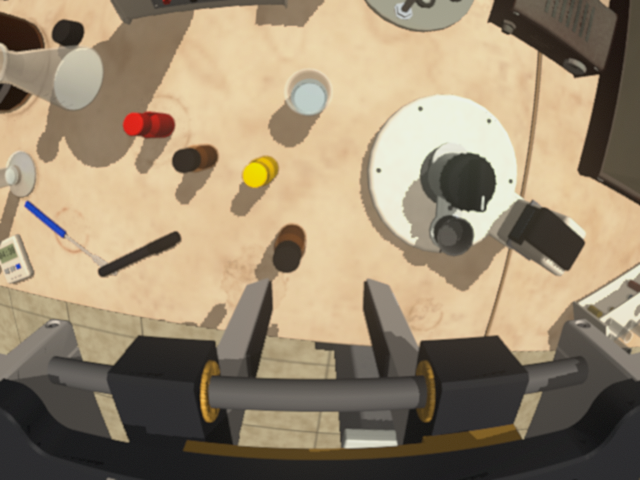

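Wrist view: vial cap at (187,159), as predicted (186,158), with red at (135,124) and yellow at (257,174). Sleeve rim is near (453,235) and the knob at (470,182). Now refining by masks.

```bash
cat > m.py <<'E'
from h import *
from scipy.optimize import least_squares
def circ(P,r=None):
    P=np.asarray(P)[:,:2];c=P.mean(0)
    f=lambda q:np.hypot(P[:,0]-q[0],P[:,1]-q[1])-(r or q[2])
    s=least_squares(f,[*c,r or 20],loss='soft_l1',f_scale=1.);return s.x,np.sqrt(np.median(f(s.x)**2))
def blob(mask,uv,rad):
    m=mask.astype(np.uint8)*255;k=np.zeros_like(m);cv2.circle(k,tuple(int(v) for v in uv),rad,255,-1)
    cs,_=cv2.findContours(m&k,cv2.RETR_EXTERNAL,cv2.CHAIN_APPROX_NONE);c=max(cs,key=cv2.contourArea);return c[:,0,:]
E
python3 - <<'E'
from m import *
import json
c=json.load(open('w1.json'));im=cv2.imread('pics/w1.png').astype(int);mx=im.max(2)
ct=calibration('top');it=cv2.imread('pics/top0.png').astype(int);mt=it.max(2)
for nm,uw,ut in(('vial',(187,159),(179,232)),('bottle',(288,255),(225,267))):
    b=blob(mx<50,uw,20);q=circ([onz('wrist',p,82,c) for p in b]);
    bt=blob(mt<38,ut,9);(x,y),r=cv2.minEnclosingCircle(bt)
    (xw,yw),rw=cv2.minEnclosingCircle(b)
    print(nm,q,(xw,yw,rw),onz('wrist',(xw,yw),82,c),(x,y,r),tri(ray('wrist',(xw,yw),c),ray('top',(x,y),ct)))
# base disc
w=(im.min(2)>165)&(im.max(2)-im.min(2)<45)
b=blob(w,(443,175),85);P=np.array([onz('wrist',p,22,c) for p in b]);q=circ(P,90);print('base wrist',q,len(b),circ(P))
wt=(it.min(2)>150)&(it.max(2)-it.min(2)<45)
b=blob(wt,(297,226),45);P=np.array([onz('top',p,22,ct) for p in b]);print('base top',circ(P,90),circ(P))
# sleeve/knob dark around
for z,nm in((57,'sleeve'),):
    b=blob((mx<110),(453,237),21);P=np.array([onz('wrist',p,z,c) for p in b]);print(nm,circ(P,21.5),circ(P),len(b))
cv2.imwrite('pics/m2.png',np.hstack([cv2.resize(im[140:270,400:530].astype(np.uint8),(400,400),interpolation=3),cv2.resize(im[130:190,157:217].astype(np.uint8),(400,400),interpolation=3)]))
E
```

```text
Traceback (most recent call last):
  File "m.py", line 9, in blob
    cs,_=cv2.findContours(m&k,cv2.RETR_EXTERNAL,cv2.CHAIN_APPROX_NONE);c=max(cs,key=cv2.contourArea);return c[:,0,:]
                                                                         ~~~^^^^^^^^^^^^^^^^^^^^^^^^
ValueError: max() iterable argument is empty
```

```bash
python3 - <<'E'
from m import *
import json
c=json.load(open('w1.json'));im=cv2.imread('pics/w1.png').astype(int);mx=im.max(2)
ct=calibration('top');it=cv2.imread('pics/top0.png').astype(int);mt=it.max(2)
print(mx[150:170,187].tolist(),mx[159,170:205].tolist(),mt[232,172:190].tolist())
for nm,uw,ut in(('vial',(187,159),(179,232)),('bottle',(288,255),(225,267))):
    for th in(50,65,80):
      try:
        b=blob(mx<th,uw,18);(xw,yw),rw=cv2.minEnclosingCircle(b);q=circ([onz('wrist',p,82,c) for p in b])
        print(nm,th,q,(xw,yw,rw),onz('wrist',(xw,yw),82,c))
      except ValueError: pass
w=(im.min(2)>150)&(im.max(2)-im.min(2)<45)
b=blob(w,(443,175),85);P=np.array([onz('wrist',p,22,c) for p in b]);q=circ(P,90);print('base wrist',q,len(b),circ(P))
wt=(it.min(2)>150)&(it.max(2)-it.min(2)<45)
b=blob(wt,(297,226),45);P=np.array([onz('top',p,22,ct) for p in b]);print('base top',circ(P,90),circ(P))
for th in(60,80,110):
    b=blob((mx<th),(453,237),21);P=np.array([onz('wrist',p,57,c) for p in b]);print('sleeve',th,circ(P,21.5),circ(P),len(b))
cv2.imwrite('pics/m2.png',np.hstack([cv2.resize(im[140:270,400:530].astype(np.uint8),(400,400),interpolation=3),cv2.resize(im[130:190,157:217].astype(np.uint8),(400,400),interpolation=3)]))
E
```

```text
[57, 58, 59, 59, 59, 58, 57, 59, 58, 58, 58, 58, 59, 58, 58, 57, 59, 59, 56, 57] [225, 194, 123, 61, 53, 55, 58, 57, 57, 56, 57, 56, 58, 57, 57, 58, 59, 58, 59, 58, 58, 58, 59, 58, 57, 55, 55, 56, 53, 56, 66, 85, 96, 98, 98] [17, 11, 11, 11, 12, 12, 11, 12, 11, 10, 2, 3, 23, 49, 50, 33, 33, 31]
vial 65 (array([548.48357268, 369.02687302,  11.80098632]), np.float64(1.0146901136705508)) (186.42857360839844, 159.85714721679688, 13.477214813232422) [548.53827289 368.83162074  82.        ]
vial 80 (array([548.43192592, 368.7436774 ,  12.26626211]), np.float64(1.1950026707286006)) (186.76800537109375, 160.38185119628906, 14.014846801757812) [548.07308252 368.46191139  82.        ]
bottle 65 (array([467.05143921, 267.60585085,  13.30316391]), np.float64(0.8303303278030613)) (286.3602294921875, 255.9193572998047, 15.009299278259277) [467.28289129 267.77208497  82.        ]
bottle 80 (array([467.22101237, 267.67696409,  13.94840601]), np.float64(0.911040811212068)) (286.1867370605469, 255.7831268310547, 15.54707145690918) [467.39797251 267.94590863  82.        ]
base wrist (array([558.5940748
[... 173 characters left out ...]
7493505, 107.81661098,  90.        ]), np.float64(11.284299252775874)) (array([568.31021673, 110.0671423 ,  76.92438007]), np.float64(10.982968977609719))
sleeve 60 (array([495.83971918, 103.25047455,  21.5       ]), np.float64(1.9380467965630324)) (array([500.62615929, 103.90495254,  17.32098068]), np.float64(1.7417348689452332)) 121
sleeve 80 (array([501.02749279, 100.11399264,  21.5       ]), np.float64(2.898517658580114)) (array([501.00167784, 100.0924501 ,  18.54929776]), np.float64(2.1620439269970135)) 150
sleeve 110 (array([499.27931204, 100.37362246,  21.5       ]), np.float64(0.9292389773461451)) (array([499.27120889, 100.27739261,  21.15462265]), np.float64(0.9027864270999615)) 113
```

View pics/m2.png

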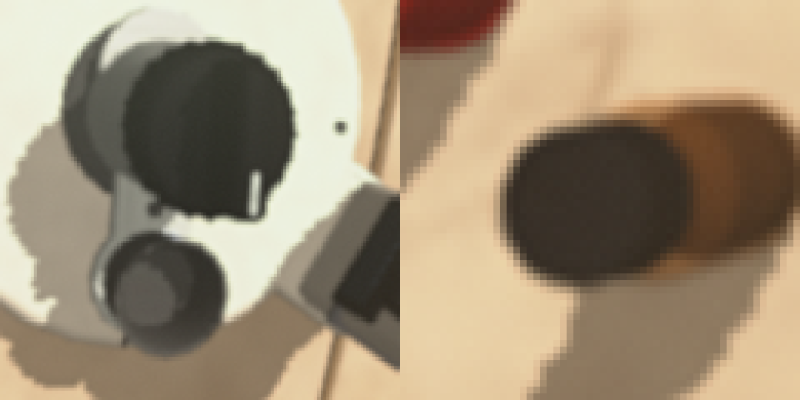

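The vial measures (549, 369.7) and cap size and height agree. The sleeve is about (499, 100) and the pivot (558, 104.5), which are 59 mm apart against a nominal 60. Going down over the vial with the jaws at 48 mm.

drive_tool --pt "0.022 -0.04 0 0 0 0 125" --pt "0.044 -0.08 0 0 0 0 125" --pt "0.065 -0.121 0.02 0 0 0 125" --pt "0.065 -0.121 0.07 0 0 0 125" --pt "0.065 -0.121 0.11 0 0 0 125" --pt "0.065 -0.121 0.14 0 0 0 125" --pt "0.065 -0.121 0.17 0 0 0 125" --pt "0.065 -0.121 0.195 0 0 0 125" --pt "0.065 -0.121 0.206 0 0 0 125" --pt "0.065 -0.121 0.206 0 0 0 125"

```text
t: 3.9
ee_pos: [548.5, 369.5, 25.7]
orientation: [3.141, 0.002, 0.113]
ft_force: [0.4, 0.2, -0.2]
gripper_width: 0.512
finger_force: 0.0
```

```bash
python3 - <<'E'
from h import *
s=state();print(s['ee_pos'],s['ft_force'])
c=calibration('wrist');im=read_camera('wrist');cv2.imwrite('pics/w2.png',im[:,:,::-1])
print(proj('wrist',s['ee_pos'],c),proj('wrist',(549,369.7,82),c),proj('wrist',(549,369.7,51),c))
E
```

```text
[548.46435235 369.49756786  25.67932823] [ 0.40851483  0.20696553 -0.23540139]
[317.35939595 295.00190536] [316.99298281 352.57359562] [317.05403103 316.21834259]
```

View pics/w2.png

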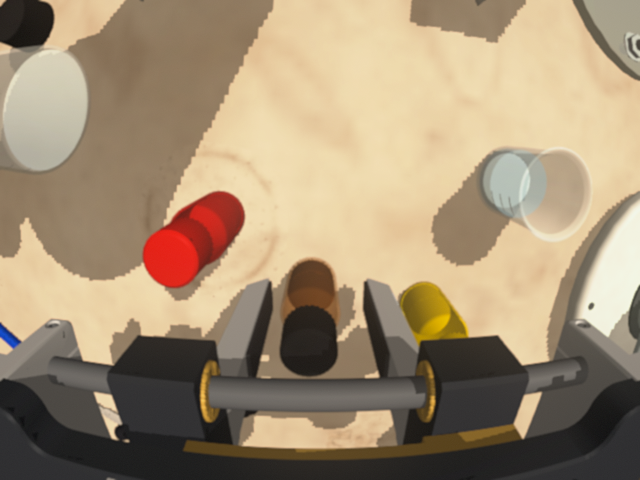

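The vial is between the jaws: cap centre at (310,346) against an expected (317,352), so about 3 mm off in +x and +y. I'm shifting by that and closing.

drive_tool --pt "0.003 -0.0025 0 0 0 0 125" --pt "0.003 -0.0025 0 0 0 0 125" --pt "0.003 -0.0025 0 0 0 0 150" --pt "0.003 -0.0025 0 0 0 0 165" --pt "0.003 -0.0025 0 0 0 0 175" --pt "0.003 -0.0025 0 0 0 0 200" --pt "0.003 -0.0025 0 0 0 0 200" --pt "0.003 -0.0025 0 0 0 0 200" --pt "0.003 -0.0025 0 0 0 0 200" --pt "0.003 -0.0025 0 0 0 0 200" --squeeze 15

```text
t: 5.2
ee_pos: [551.7, 372.6, 26.5]
orientation: [-3.141, -0.0, 0.113]
ft_force: [0.4, -0.2, 0.1]
gripper_width: 0.306
finger_force: 15.0
```

drive_tool --pt "0 0 -0.04 0 0 0 200" --pt "0 0 -0.09 0 0 0 200" --pt "-0.01 0.01 -0.134 0 0 0 200" --pt "-0.036 0.055 -0.134 0 0 0 200" --pt "-0.064 0.105 -0.134 0 0 0 200" --pt "-0.092 0.155 -0.134 0 0 0 200" --pt "-0.12 0.205 -0.134 0 0 0 200" --pt "-0.145 0.245 -0.134 0 0 0 200" --pt "-0.156 0.257 -0.134 0 0 0 200" --pt "-0.156 0.257 -0.134 0 0 0 200"

```text
t: 6.45
ee_pos: [425.5, 99.4, 160.6]
orientation: [-3.141, -0.001, 0.111]
ft_force: [0.1, 0.5, -0.6]
gripper_width: 0.306
finger_force: 15.0
```

```bash
python3 - <<'E'
from h import *
import json
s=state();print(s['ee_pos'],s['ft_force'],s['gripper_width'])
c=calibration('wrist');im=read_camera('wrist');cv2.imwrite('pics/w3.png',im[:,:,::-1])
json.dump({k:(np.array(v).tolist()) for k,v in c.items()},open('w3.json','w'))
for p in((499,100,57),(558,104.5,114),(558,104.5,22)):print(proj('wrist',p,c))
e=s['ee_pos'];print('cap expected',proj('wrist',e+[0,0,56],c))
E
```

```text
[425.51100371  99.43052919 160.5675295 ] [ 0.08548318  0.54771154 -0.57132777] 0.3057914329755988
[327.53284409 148.06270594]
[333.54545326  54.77372703]
[329.00380945  78.43709837]
cap expected [317.16384082 353.09953666]
```

View pics/w3.png

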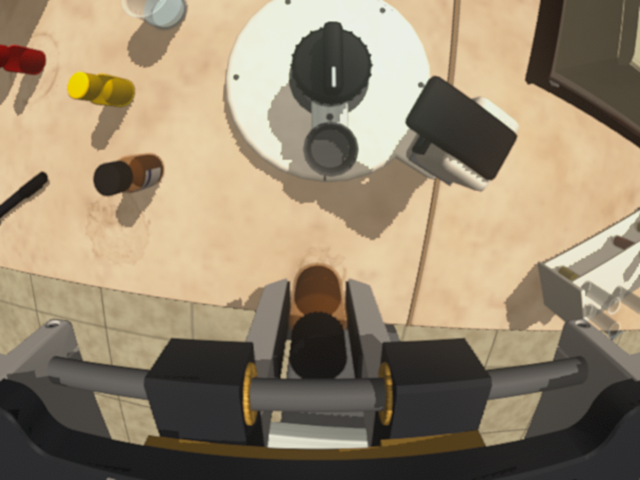

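The vial is held centred, its cap at (318,352) as expected. The sleeve rim is near (330,149), the knob bar (333,55) and the loading mark (325,178). Fitting these for the final approach.

```bash
python3 - <<'E'
from m import *
import json
c=json.load(open('w3.json'));im=cv2.imread('pics/w3.png').astype(int);mx=im.max(2)
for th in(90,105,120):
    b=blob(mx<th,(330,149),29);P=np.array([onz('wrist',p,57,c) for p in b]);e=cv2.fitEllipse(b)
    print('sleeve',th,circ(P,21.5),circ(P),e,onz('wrist',e[0],57,c))
b=blob(mx<75,(332,65),44);P=np.array([onz('wrist',p,88,c) for p in b]);print('knob88',circ(P,27.5),circ(P),cv2.boundingRect(b))
w=(im.min(2)>150)&(im.max(2)-im.min(2)<45)
b=blob(w,(329,80),106);b=np.array([p for p in b if p[1]>3 and p[0]<400]);P=np.array([onz('wrist',p,22,c) for p in b]);print('base',circ(P,90))
print('mark',onz('wrist',(325,178),22,c),'bar ends',onz('wrist',(333,25),114,c),onz('wrist',(334,88),114,c))
cv2.imwrite('pics/m3.png',cv2.resize(im[0:190,260:400].astype(np.uint8),None,fx=3.1,fy=3.1,interpolation=3))
E
```

```text
sleeve 90 (array([498.42888909,  98.05511044,  21.5       ]), np.float64(2.039632061827458)) (array([499.40902604,  97.49956667,  19.09216217]), np.float64(0.3070291374423846)) ((330.8327941894531, 147.87615966796875), (48.78957748413086, 51.884952545166016), 128.90423583984375) [499.43051208  97.54412909  57.        ]
sleeve 105 (array([498.77847931,  97.92803756,  21.5       ]), np.float64(1.6953156351827978)) (array([498.81030654,  97.86947838,  19.88095566]), np.float64(0.32069772901258276)) ((330.2433166503906, 148.61962890625), (51.571388244628906, 53.417625427246094), 152.6265106201172) [498.81562021  97.92080999  57.        ]
sleeve 120 (array([498.7293639 ,  97.94032488,  21.5       ]), np.float64(1.2653184848911785)) (array([498.71631324,  97.89915817,  20.26705181]), np.float64(0.2827133244198663)) ((330.18194580078125, 148.70858764648438), (52.539424896240234, 54.365089416503906), 156.34349060058594) [498.7428579   97.95902416  57.        ]
knob88 (array([556.4065809 , 105.76430943,  27.5       ]), np.float64(0.9249895807425297)) (array([556.28921532, 105.38549335,  26.76062469]), np.float64(0.6143917831561971)) (291, 23, 80, 83)
base (array([564.63145573, 102.6220839 ,  90.        ]), np.float64(17.15483341603729))
mark [472.37419434  98.19773105  22.        ] bar ends [577.30767499 106.9173847  114.        ] [537.2581286  101.93613968 114.        ]
```

View pics/m3.png

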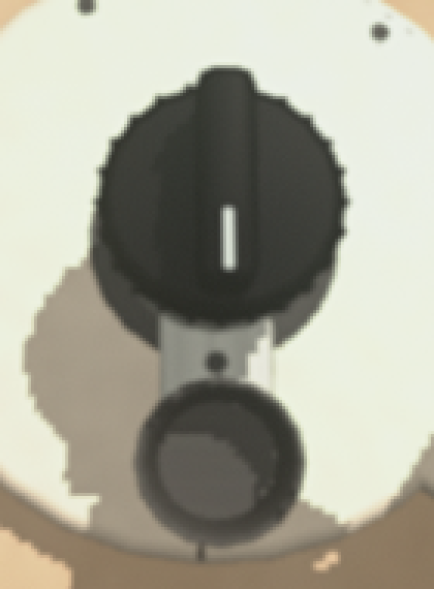

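Sleeve at (498.8, 98.0), pivot (557, 104.7), so the arm axis is at about 0.116 rad. Moving over the sleeve and partly down.

drive_tool --pt "0.03 0.004 0 0 0 -0.003 200" --pt "0.06 0.008 0 0 0 -0.003 200" --pt "0.073 0.0096 0 0 0 -0.003 200" --pt "0.073 0.0096 0.02 0 0 -0.003 200" --pt "0.073 0.0096 0.045 0 0 -0.003 200" --pt "0.073 0.0096 0.065 0 0 -0.003 200" --pt "0.073 0.0096 0.072 0 0 -0.003 200" --pt "0.073 0.0096 0.072 0 0 -0.003 200" --pt "0.073 0.0096 0.072 0 0 -0.003 200" --pt "0.073 0.0096 0.072 0 0 -0.003 200"

```text
t: 7.75
ee_pos: [500.0, 98.4, 89.4]
orientation: [3.141, -0.002, 0.116]
ft_force: [-0.3, 0.3, -0.4]
gripper_width: 0.307
finger_force: 15.0
```

```bash
python3 - <<'E'
from h import *
s=state();print(s['ee_pos'],s['ft_force'],s['ft_torque'])
c=calibration('wrist');im=read_camera('wrist');cs=calibration('scene');sc=read_camera('scene')
w=cv2.resize(im[130:400,230:420],(400,568));u=proj('scene',(499,98,80),cs).astype(int);print(u)
k=sc[u[1]-60:u[1]+50,u[0]-38:u[0]+38];k=cv2.resize(k,(393,568),interpolation=3)
cv2.imwrite('pics/m4.png',np.hstack([w,k])[:,:,::-1])
print(proj('wrist',(498.8,98,57),c),proj('wrist',s['ee_pos']+[0,0,-26],c))
E
```

```text
[499.9876401   98.38172886  89.40189555] [-0.26230236  0.28264118 -0.42238875] [ 0.06597153 -0.02107773 -0.0145169 ]
[328 261]
[317.74177035 275.23886615] [317.33984709 277.18380108]
```

View pics/m4.png

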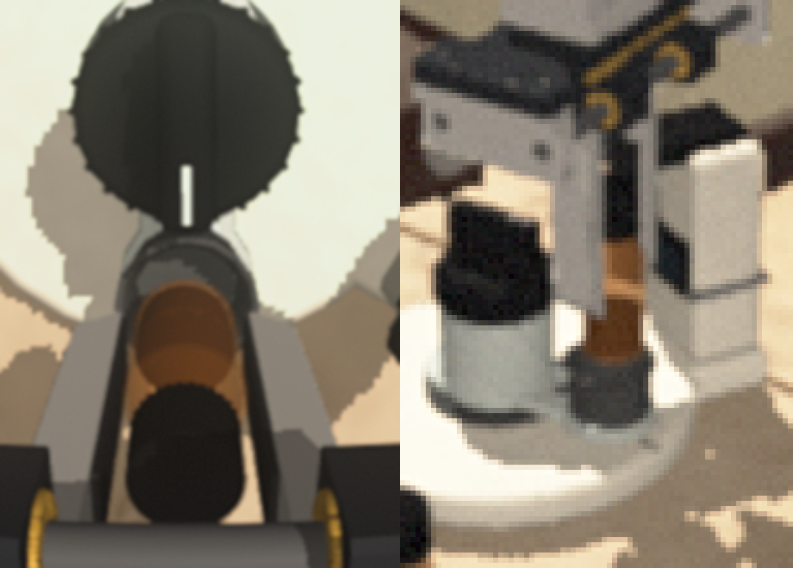

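Wrist and scene both show the vial centred over the sleeve mouth. Descending slowly to just short of the floor.

drive_tool --pt "-0.0008 0.0003 0.003 0 0 0 200" --pt "-0.0008 0.0003 0.006 0 0 0 200" --pt "-0.0008 0.0003 0.009 0 0 0 200" --pt "-0.0008 0.0003 0.012 0 0 0 200" --pt "-0.0008 0.0003 0.015 0 0 0 200" --pt "-0.0008 0.0003 0.018 0 0 0 200" --pt "-0.0008 0.0003 0.021 0 0 0 200" --pt "-0.0008 0.0003 0.024 0 0 0 200" --pt "-0.0008 0.0003 0.026 0 0 0 200" --pt "-0.0008 0.0003 0.026 0 0 0 200"

```text
t: 9.1
ee_pos: [501.0, 98.0, 63.2]
orientation: [3.141, -0.006, 0.116]
ft_force: [6.0, 0.0, 2.3]
gripper_width: 0.309
finger_force: 15.0
```

Wall contact at 6 N toward +x, so I'm relieving it by 2 mm and going on.

drive_tool --pt "0.001 0 0 0 0 0 200" --pt "0.002 0 0 0 0 0 200" --pt "0.002 0 0 0 0 0 200" --pt "0.002 0 0 0 0 0 200" --pt "0.002 0 0 0 0 0 200" --pt "0.002 0 0 0 0 0 200" --pt "0.002 0 0.0005 0 0 0 200" --pt "0.002 0 0.001 0 0 0 200" --pt "0.002 0 0.001 0 0 0 200" --pt "0.002 0 0.001 0 0 0 200"

```text
t: 10.35
ee_pos: [501.2, 98.1, 61.8]
orientation: [3.141, -0.002, 0.116]
ft_force: [4.6, -0.5, 3.1]
gripper_width: 0.304
finger_force: 15.0
```

drive_tool --pt "0.001 0 0 0 0 0 200" --pt "0.002 0 0 0 0 0 200" --pt "0.003 0 0 0 0 0 200" --pt "0.003 0 0 0 0 0 200" --pt "0.003 0 0 0 0 0 200" --pt "0.003 0 0 0 0 0 200" --pt "0.003 0 0 0 0 0 200" --pt "0.003 0 0 0 0 0 200" --pt "0.003 0 0 0 0 0 200" --pt "0.003 0 0 0 0 0 200"

```text
t: 11.6
ee_pos: [501.7, 98.3, 61.3]
orientation: [3.141, 0.004, 0.116]
ft_force: [1.4, -1.1, 6.7]
gripper_width: 0.302
finger_force: 15.0
```

Floor contact is felt at 6.7 N up, with the TCP at 61.3 against an expected 61.5, and side force is nearly gone. Letting go.

drive_tool --pt "0 0 0 0 0 0 185" --pt "0 0 0 0 0 0 170" --pt "0 0 0 0 0 0 155" --pt "0 0 0 0 0 0 140" --pt "0 0 0 0 0 0 140" --pt "0 0 0 0 0 0 140" --pt "0 0 0 0 0 0 140" --pt "0 0 0 0 0 0 140" --pt "0 0 0 0 0 0 140" --pt "0 0 0 0 0 0 140"

```text
t: 12.85
ee_pos: [503.4, 98.5, 61.5]
orientation: [-3.142, -0.0, 0.116]
ft_force: [-0.9, 0.0, -0.7]
gripper_width: 0.447
finger_force: 0.0
```

```bash
python3 - <<'E'
from m import *
s=state();print(s['ee_pos'],s['ft_force'])
c=calibration('wrist');im=read_camera('wrist').astype(int);cv2.imwrite('pics/w5.png',im[:,:,::-1])
mx=im.max(2)
for z in(114,117,120):print(z,proj('wrist',(501.7,98.2,z),c))
for x,y in((501.7,98.2),):
  for th in(50,70):
    u=proj('wrist',(x,y,117),c);b=blob(mx<th,u,36);print(th,cv2.boundingRect(b),cv2.minEnclosingCircle(b))
    P=np.array([onz('wrist',p,117,c) for p in b]);print(circ(P,12.5),circ(P))
E
```

```text
[503.43783059  98.48185158  61.48406968] [-0.8725237   0.03568627 -0.66002482]
114 [317.43292912 352.07268496]
117 [317.42970734 356.15531948]
120 [317.42636418 360.37751921]
50 (290, 320, 55, 60) ((317.0, 352.23077392578125), 32.82679748535156)
(array([503.32457874,  98.57837143,  12.5       ]), np.float64(1.5080861411245814)) (array([503.50073525,  98.59936638,  13.18234026]), np.float64(0.9902279781523037))
70 (289, 320, 57, 63) ((316.9611511230469, 355.6601867675781), 35.66033172607422)
(array([501.73545215,  98.42509213,  12.5       ]), np.float64(1.7385946686134375)) (array([502.45184194,  98.53461651,  13.95914076]), np.float64(1.3090627493216616))[ WARN:0@2.220] global loadsave.cpp:1063 imwrite_ Unsupported depth image for selected encoder is fallbacked to CV_8U.
```

Released: the cap top is at about (502.5, 98.5) at the expected seated height. Rising straight out, then moving over the knob.

drive_tool --pt "0 0 -0.01 0 0 0 140" --pt "0 0 -0.025 0 0 0 140" --pt "0 0 -0.045 0 0 0 140" --pt "0 0 -0.07 0 0 0 140" --pt "0 0 -0.085 0 0 0 140" --pt "0.02 0 -0.085 0 0 0 140" --pt "0.045 0 -0.085 0 0 0 140" --pt "0.057 0 -0.085 0 0 0 160" --pt "0.057 0 -0.085 0 0 0 160" --pt "0.057 0 -0.085 0 0 0 160"

```text
t: 14.15
ee_pos: [559.1, 105.1, 146.1]
orientation: [-3.141, 0.001, 0.116]
ft_force: [0.6, -0.3, 0.8]
gripper_width: 0.371
finger_force: 0.0
```

```bash
python3 - <<'E'
from m import *
s=state();print(s['ee_pos'],s['ft_force'])
c=calibration('wrist');im=read_camera('wrist');cv2.imwrite('pics/w6.png',im[:,:,::-1])
sc=read_camera('scene');top=read_camera('top');cv2.imwrite('pics/s6.png',sc[:,:,::-1])
for p in((560,105,114),(560,105,88)):print(proj('wrist',p,c),proj('scene',p))
a=cv2.resize(im[150:420,190:450],(416,432));u=proj('scene',(530,100,90)).astype(int);print(u)
k=sc[u[1]-65:u[1]+45,u[0]-48:u[0]+48];k=cv2.resize(k,(377,432),interpolation=3)
cv2.imwrite('pics/m5.png',np.hstack([a,k])[:,:,::-1])
E
```

```text
[559.11922529 105.06429012 146.14998025] [ 0.56146039 -0.3182216   0.77669754]
[317.61195619 271.98095705] [305.76413176 241.53599585]
[317.61372736 258.33251793] [306.11845863 251.53954878]
[317 253]
```

View pics/m5.png

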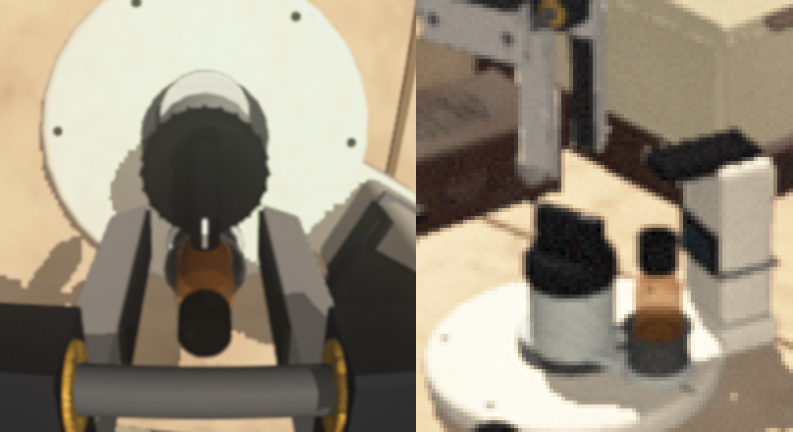

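Views: the vial stands upright in the sleeve with its cap above the rim, and the knob bar is at crop (205,189), so the pivot is about (561.5, 105). Descending around the bar with jaws open 35 mm.

drive_tool --pt "0.002 0 0.01 0 0 0 165" --pt "0.002 0 0.025 0 0 0 165" --pt "0.002 0 0.04 0 0 0 165" --pt "0.002 0 0.05 0 0 0 165" --pt "0.002 0 0.053 0 0 0 165" --pt "0.002 0 0.053 0 0 0 165" --pt "0.002 0 0.053 0 0 0 185" --pt "0.002 0 0.053 0 0 0 205" --pt "0.002 0 0.053 0 0 0 205" --pt "0.002 0 0.053 0 0 0 205"

```text
t: 15.55
ee_pos: [562.1, 105.3, 93.7]
orientation: [-3.142, -0.0, 0.116]
ft_force: [-0.3, 0.9, -1.0]
gripper_width: 0.197
finger_force: 0.0
```

drive_tool --pt "0 0 0 0 0 0 215" --pt "0 0 0 0 0 0 220" --pt "0 0 0 0 0 0 225" --pt "0 0 0 0 0 0 230" --pt "0 0 0 0 0 0 240" --pt "0 0 0 0 0 0 240" --pt "0 0 0 0 0 0 240" --pt "0 0 0 0 0 0 240" --pt "0 0 0 0 0 0 240" --pt "0 0 0 0 0 0 240" --squeeze 20

```text
t: 16.8
ee_pos: [562.0, 105.3, 93.4]
orientation: [3.142, 0.0, 0.116]
ft_force: [-0.0, -0.0, 0.8]
gripper_width: 0.127
finger_force: 20.0
```

Bar gripped at 11.9 mm with no side force. Lifting in small steps while watching the force.

drive_tool --pt "0 0 -0.001 0 0 0 240" --pt "0 0 -0.002 0 0 0 240" --pt "0 0 -0.003 0 0 0 240" --pt "0 0 -0.004 0 0 0 240" --pt "0 0 -0.005 0 0 0 240" --pt "0 0 -0.006 0 0 0 240" --pt "0 0 -0.006 0 0 0 240" --pt "0 0 -0.006 0 0 0 240" --pt "0 0 -0.006 0 0 0 240" --pt "0 0 -0.006 0 0 0 240"

```text
t: 18.05
ee_pos: [561.9, 105.3, 99.4]
orientation: [3.142, 0.0, 0.116]
ft_force: [3.4, -1.6, -10.0]
gripper_width: 0.124
finger_force: 20.0
```

Force is 10 N at 6 mm, matching the spring with no slip. Two mm more to 8 mm.

drive_tool --pt "0 0 -0.0005 0 0 0 240" --pt "0 0 -0.001 0 0 0 240" --pt "0 0 -0.0015 0 0 0 240" --pt "0 0 -0.002 0 0 0 240" --pt "0 0 -0.002 0 0 0 240" --pt "0 0 -0.002 0 0 0 240" --pt "0 0 -0.002 0 0 -0.01 240" --pt "0 0 -0.002 0 0 -0.03 240" --pt "0 0 -0.002 0 0 -0.05 240" --pt "0 0 -0.002 0 0 -0.05 240"

```text
t: 19.3
ee_pos: [561.9, 105.4, 101.4]
orientation: [-3.141, 0.0, 0.166]
ft_force: [2.7, 0.4, -11.0]
gripper_width: 0.128
finger_force: 20.0
```

```bash
python3 -c "
from cell import *
s=state();print(s['ee_pos'],s['ft_force'],s['ft_torque'],s['orientation'])"
```

```text
[561.86009181 105.43890468 101.38601846] [  2.73580993   0.39916107 -11.049414  ] [ 0.10803737 -0.57806407  0.04412302] [-3.14131154e+00  2.73402906e-04  1.66144746e-01]
```

Lift is 8.0 mm with 11 N, so it's clear of the slot. Swinging round.

drive_tool --pt "0 0 0 0 0 -0.04 240" --pt "0 0 0 0 0 -0.11 240" --pt "0 0 0 0 0 -0.19 240" --pt "0 0 0 0 0 -0.27 240" --pt "0 0 0 0 0 -0.35 240" --pt "0 0 0 0 0 -0.43 240" --pt "0 0 0 0 0 -0.51 240" --pt "0 0 0 0 0 -0.58 240" --pt "0 0 0 0 0 -0.62 240" --pt "0 0 0 0 0 -0.62 240"

```text
t: 20.55
ee_pos: [560.9, 107.2, 101.0]
orientation: [-3.138, -0.001, 0.786]
ft_force: [1.5, 5.5, -11.4]
gripper_width: 0.13
finger_force: 20.0
```

```bash
python3 -c "
from cell import *
s=state();print(s['ee_pos'],s['ft_force'],s['ft_torque'],s['orientation'])"
```

```text
[560.87978526 107.1870306  101.03705428] [  1.4823965    5.51796651 -11.41352492] [ 1.03001545 -0.20325936 -0.02045368] [-3.13766847e+00 -6.92474214e-04  7.85543992e-01]
```

Lifted and turned by 0.67. The drift shows the true pivot about 3 mm nearer, at (558.6, 105). I'll recentre, ease the pin onto the land and lighten the grip so the spring can snap the knob down.

drive_tool --pt "-0.001 -0.001 0 0 0 0 240" --pt "-0.0026 -0.002 0 0 0 0 240" --pt "-0.0026 -0.002 0.0005 0 0 0 240" --pt "-0.0026 -0.002 0.001 0 0 0 240" --pt "-0.0026 -0.002 0.001 0 0 0 240" --pt "-0.0026 -0.002 0.001 0 0 0 240" --pt "-0.0026 -0.002 0.001 0 0 0 240" --pt "-0.0026 -0.002 0.001 0 0 0 240" --pt "-0.0026 -0.002 0.001 0 0 0 240" --pt "-0.0026 -0.002 0.001 0 0 0 240" --squeeze 5

```text
t: 21.8
ee_pos: [559.5, 105.8, 102.3]
orientation: [3.141, -0.003, 0.786]
ft_force: [-0.8, 5.3, -3.4]
gripper_width: 0.127
finger_force: 5.0
```

```bash
cat > mk.py <<'E'
from h import *
s=state();print(np.round(s['ee_pos'],2),np.round(s['ft_force'],1),'Tz',round(s['ft_torque'][2],3),'yaw',round(s['orientation'][2],3),s['gripper_width'],s['finger_force'])
im=read_camera('wrist').astype(int);n=f"pics/k{s['t']:.2f}.png";cv2.imwrite(n,im[:,:,::-1].astype(np.uint8))
m=(im.min(2)>150).astype(np.uint8)
k,_,st,ce=cv2.connectedComponentsWithStats(m[270:330,290:345])
for i in range(1,k):
    if 8<st[i,4]<200: print('mark',st[i],np.round(ce[i]+[290,270],2))
E
python3 mk.py
```

```text
[559.48 105.77 102.3 ] [-0.8  5.3 -3.4] Tz 0.051 yaw 0.786 0.1270267052457898 4.996506571769714
```

```bash
python3 - <<'E'
import cv2,glob
for f in ['pics/w6.png']+sorted(glob.glob('pics/k*.png')):
    g=cv2.imread(f)[:,:,1];print(f)
    print(g[180:340:4,318].tolist());print(g[180:340:4,312].tolist());print(g[260:340:5,290:346:4].tolist())
E
```

```text
pics/w6.png
[240, 240, 241, 237, 227, 225, 222, 171, 146, 87, 59, 58, 57, 53, 51, 53, 51, 50, 48, 48, 47, 47, 44, 43, 42, 41, 38, 223, 232, 183, 137, 119, 49, 50, 50, 60, 60, 60, 29, 31]
[241, 240, 240, 239, 224, 225, 222, 195, 138, 129, 56, 58, 58, 50, 49, 51, 50, 49, 47, 46, 46, 42, 42, 41, 41, 41, 40, 38, 37, 37, 35, 32, 46, 46, 46, 55, 56, 56, 34, 27]
[[50, 50, 45, 44, 42, 42, 44, 47, 47, 45, 47, 48, 50, 50], [47, 48, 43, 41, 40, 41, 45, 45, 44, 45, 47, 47, 48, 48], [47, 47, 41, 40, 40, 40, 45, 45, 45, 43, 45, 46, 46, 47], [46, 44, 38, 39, 39, 41, 42, 42, 44, 40, 43, 45, 47, 46], [43, 42, 41, 37, 37, 40, 40, 41, 41, 39, 43, 44, 45, 45], [72, 40, 39, 36, 36, 38, 40, 61, 41, 39, 42, 42, 42, 50], [149, 143, 54, 34, 35, 37, 41, 233, 36, 34, 40, 49, 119, 236], [148, 139, 127, 47, 41, 36, 38, 221, 34, 35, 53, 87, 216, 232], [147, 128, 83, 53, 48, 35, 35, 137, 31, 33, 69, 76, 161, 222], [144, 130, 64, 52, 39, 41, 31, 75, 34, 48, 49, 53, 96, 215], [145, 81, 41, 50, 41, 45, 48, 50, 50, 52, 52, 59, 43, 151], [146, 53, 41, 44, 42, 46, 48, 51, 51, 52, 50, 53, 43, 84], [143, 54, 45, 46, 45, 5
[... 819 characters left out ...]
], [35, 57, 80, 80, 30, 37, 39, 38, 40, 42, 35, 87, 78, 56], [86, 84, 84, 70, 31, 30, 35, 34, 33, 35, 35, 84, 88, 87], [85, 84, 84, 64, 29, 29, 30, 31, 33, 32, 32, 83, 86, 88], [83, 83, 85, 54, 27, 27, 31, 32, 31, 32, 31, 74, 86, 87], [84, 83, 83, 42, 28, 27, 29, 27, 30, 31, 32, 70, 86, 86], [84, 83, 84, 33, 28, 28, 29, 27, 29, 31, 29, 59, 86, 86], [83, 83, 83, 28, 27, 28, 28, 27, 28, 31, 31, 49, 85, 86], [83, 83, 81, 27, 24, 25, 26, 28, 27, 29, 31, 40, 85, 87], [82, 83, 78, 25, 23, 28, 25, 27, 28, 29, 30, 33, 86, 85], [82, 83, 71, 27, 24, 24, 25, 25, 26, 27, 29, 30, 84, 85], [82, 83, 62, 25, 24, 24, 42, 131, 27, 26, 28, 29, 83, 85], [83, 81, 54, 22, 22, 24, 42, 131, 25, 27, 36, 29, 75, 85]]
```

The mark on the bar now lies in shade, starting at row 328, and I'll track it for the drop. Sweeping on in small turns.

```bash
cat > mk.py <<'E'
from h import *
s=state();print(np.round(s['ee_pos'],2),np.round(s['ft_force'],1),'Tz',round(s['ft_torque'][2],3),'yaw',round(s['orientation'][2],3),round(s['gripper_width'],3),s['finger_force'].round(1))
im=read_camera('wrist').astype(int);cv2.imwrite(f"pics/k{s['t']:.2f}.png",im[:,:,::-1].astype(np.uint8))
p=im[300:385,308:328,1];r=p.max(1);print('mark col',308+p[20:45].sum(0).argmax(),'rows from',300+int((r>80).argmax()),r[10:60].tolist())
E
python3 mk.py
```

```text
Traceback (most recent call last):
  File "mk.py", line 2, in <module>
    s=state();print(np.round(s['ee_pos'],2),np.round(s['ft_force'],1),'Tz',round(s['ft_torque'][2],3),'yaw',round(s['orientation'][2],3),round(s['gripper_width'],3),s['finger_force'].round(1))
                                                                                                                                                                     ^^^^^^^^^^^^^^^^^^^^^^^
AttributeError: 'float' object has no attribute 'round'
```

drive_tool --pt "0 0 0 0 0 -0.01 240" --pt "0 0 0 0 0 -0.02 240" --pt "0 0 0 0 0 -0.03 240" --pt "0 0 0 0 0 -0.04 240" --pt "0 0 0 0 0 -0.05 240" --pt "0 0 0 0 0 -0.06 240" --pt "0 0 0 0 0 -0.07 240" --pt "0 0 0 0 0 -0.08 240" --pt "0 0 0 0 0 -0.08 240" --pt "0 0 0 0 0 -0.08 240"

```text
t: 23.1
ee_pos: [559.5, 105.8, 102.3]
orientation: [3.141, -0.003, 0.865]
ft_force: [-0.9, 5.4, -3.2]
gripper_width: 0.135
finger_force: 5.3
```

```bash
python3 mk.py
```

```text
Traceback (most recent call last):
  File "mk.py", line 2, in <module>
    s=state();print(np.round(s['ee_pos'],2),np.round(s['ft_force'],1),'Tz',round(s['ft_torque'][2],3),'yaw',round(s['orientation'][2],3),round(s['gripper_width'],3),s['finger_force'].round(1))
                                                                                                                                                                     ^^^^^^^^^^^^^^^^^^^^^^^
AttributeError: 'float' object has no attribute 'round'
```

```bash
sed -i "s/s\['finger_force'\].round(1)/round(s['finger_force'],1)/" mk.py; cat >> mk.py <<'E'
import glob
def ang(g):
    q=g[310:365,300:336].astype(float);ys,xs=np.nonzero((q>75));k=ys<200
    return [(300+int(round(q[i].argmax())),int(q[i].max())) for i in range(10,50,4)]
print(ang(cv2.imread('pics/k21.80.png')[:,:,1]));print(ang(im[:,:,1]))
E
python3 mk.py
```

```text
[559.54 105.78 102.34] [-0.9  5.4 -3.2] Tz -0.072 yaw 0.865 0.135 5.3
mark col 315 rows from 328 [30, 30, 30, 31, 30, 30, 29, 29, 29, 29, 28, 28, 29, 29, 29, 30, 29, 65, 107, 131, 138, 137, 138, 139, 140, 140, 140, 142, 144, 144, 140, 137, 136, 137, 137, 138, 138, 138, 122, 78, 46, 46, 48, 50, 51, 53, 54, 58, 60, 63]
[(335, 49), (335, 44), (317, 111), (317, 141), (317, 141), (317, 140), (317, 140), (317, 123), (319, 48), (324, 53)]
[(335, 36), (330, 30), (315, 107), (315, 138), (315, 140), (315, 140), (314, 137), (314, 122), (329, 55), (329, 56)]
```

Still on the land (mark unchanged at row 328), with a slight 0.04 rad twist lag in the light grip. Raising the squeeze to 8 N, where friction is still below the spring force, and continuing.

drive_tool --pt "0 0 0 0 0 -0.01 240" --pt "0 0 0 0 0 -0.02 240" --pt "0 0 0 0 0 -0.03 240" --pt "0 0 0 0 0 -0.04 240" --pt "0 0 0 0 0 -0.05 240" --pt "0 0 0 0 0 -0.06 240" --pt "0 0 0 0 0 -0.07 240" --pt "0 0 0 0 0 -0.08 240" --pt "0 0 0 0 0 -0.08 240" --pt "0 0 0 0 0 -0.08 240" --squeeze 8

```text
t: 24.4
ee_pos: [559.5, 105.9, 102.4]
orientation: [3.141, -0.003, 0.945]
ft_force: [-1.3, 6.0, -3.2]
gripper_width: 0.134
finger_force: 8.2
```

```bash
python3 mk.py
```

```text
[559.46 105.87 102.36] [-1.3  6.  -3.2] Tz -0.153 yaw 0.945 0.134 8.2
mark col 315 rows from 328 [31, 30, 30, 31, 31, 30, 29, 30, 30, 30, 29, 29, 29, 29, 30, 29, 32, 67, 110, 132, 137, 138, 137, 139, 137, 139, 140, 140, 141, 143, 144, 144, 140, 138, 138, 137, 137, 137, 119, 74, 46, 45, 47, 48, 51, 52, 54, 58, 60, 62]
[(335, 49), (335, 44), (317, 111), (317, 141), (317, 141), (317, 140), (317, 140), (317, 123), (319, 48), (324, 53)]
[(335, 36), (335, 31), (315, 110), (315, 137), (315, 140), (315, 144), (314, 138), (314, 119), (330, 54), (330, 55)]
```

drive_tool --pt "0 0 0 0 0 -0.01 240" --pt "0 0 0 0 0 -0.02 240" --pt "0 0 0 0 0 -0.03 240" --pt "0 0 0 0 0 -0.04 240" --pt "0 0 0 0 0 -0.05 240" --pt "0 0 0 0 0 -0.06 240" --pt "0 0 0 0 0 -0.07 240" --pt "0 0 0 0 0 -0.07 240" --pt "0 0 0 0 0 -0.07 240" --pt "0 0 0 0 0 -0.07 240"

```text
t: 25.7
ee_pos: [559.4, 105.9, 102.3]
orientation: [3.141, -0.003, 1.015]
ft_force: [-0.1, 5.3, -2.5]
gripper_width: 0.135
finger_force: 8.2
```

```bash
python3 mk.py
```

```text
[559.36 105.93 102.35] [-0.1  5.3 -2.5] Tz -0.194 yaw 1.015 0.135 8.2
mark col 315 rows from 328 [31, 30, 30, 31, 31, 31, 31, 30, 30, 30, 29, 29, 30, 31, 30, 29, 32, 69, 114, 133, 138, 138, 138, 138, 139, 139, 140, 141, 140, 142, 144, 145, 144, 141, 138, 139, 137, 136, 119, 76, 45, 46, 47, 48, 50, 52, 53, 57, 61, 61]
[(335, 49), (335, 44), (317, 111), (317, 141), (317, 141), (317, 140), (317, 140), (317, 123), (319, 48), (324, 53)]
[(335, 37), (335, 33), (316, 114), (315, 138), (315, 140), (315, 144), (314, 138), (314, 119), (330, 55), (329, 55)]
```

drive_tool --pt "0 0 0 0 0 -0.01 240" --pt "0 0 0 0 0 -0.02 240" --pt "0 0 0 0 0 -0.03 240" --pt "0 0 0 0 0 -0.04 240" --pt "0 0 0 0 0 -0.05 240" --pt "0 0 0 0 0 -0.06 240" --pt "0 0 0 0 0 -0.07 240" --pt "0 0 0 0 0 -0.07 240" --pt "0 0 0 0 0 -0.07 240" --pt "0 0 0 0 0 -0.07 240"

```text
t: 27.0
ee_pos: [559.3, 106.0, 102.3]
orientation: [3.141, -0.003, 1.085]
ft_force: [-1.6, 6.1, -1.9]
gripper_width: 0.136
finger_force: 8.2
```

```bash
python3 mk.py
```

```text
[559.27 105.99 102.31] [-1.6  6.1 -1.9] Tz -0.16 yaw 1.085 0.136 8.2
mark col 315 rows from 328 [33, 32, 31, 31, 31, 32, 31, 30, 31, 31, 30, 30, 30, 30, 30, 29, 35, 71, 114, 134, 138, 139, 139, 140, 140, 140, 140, 141, 141, 143, 145, 144, 143, 138, 138, 139, 139, 137, 120, 74, 44, 47, 44, 48, 50, 50, 54, 56, 59, 61]
[(335, 49), (335, 44), (317, 111), (317, 141), (317, 141), (317, 140), (317, 140), (317, 123), (319, 48), (324, 53)]
[(335, 36), (335, 34), (316, 114), (315, 139), (315, 140), (315, 145), (314, 138), (314, 120), (330, 55), (330, 55)]
```

drive_tool --pt "0.001 -0.001 0 0 0 0 240" --pt "0.0015 -0.0015 0 0 0 -0.01 240" --pt "0.0015 -0.0015 0 0 0 -0.02 240" --pt "0.0015 -0.0015 0 0 0 -0.03 240" --pt "0.0015 -0.0015 0 0 0 -0.04 240" --pt "0.0015 -0.0015 0 0 0 -0.05 240" --pt "0.0015 -0.0015 0 0 0 -0.06 240" --pt "0.0015 -0.0015 0 0 0 -0.07 240" --pt "0.0015 -0.0015 0 0 0 -0.07 240" --pt "0.0015 -0.0015 0 0 0 -0.07 240"

```text
t: 28.3
ee_pos: [559.3, 106.5, 101.7]
orientation: [3.139, -0.0, 1.156]
ft_force: [-0.5, 0.7, 5.8]
gripper_width: 0.143
finger_force: 8.9
```

```bash
python3 mk.py
```

```text
[559.3  106.5  101.71] [-0.5  0.7  5.8] Tz -0.249 yaw 1.156 0.143 8.9
mark col 314 rows from 329 [32, 32, 32, 33, 32, 32, 34, 32, 32, 32, 30, 31, 31, 30, 30, 30, 30, 37, 73, 118, 142, 145, 142, 140, 142, 142, 143, 145, 146, 142, 140, 140, 141, 141, 142, 145, 144, 141, 133, 107, 61, 53, 53, 54, 54, 55, 57, 55, 60, 62]
[(335, 49), (335, 44), (317, 111), (317, 141), (317, 141), (317, 140), (317, 140), (317, 123), (319, 48), (324, 53)]
[(335, 34), (335, 32), (315, 73), (314, 142), (314, 143), (313, 140), (313, 142), (312, 133), (324, 53), (332, 70)]
```

No drop yet; the tool sank 0.6 mm when the side load was relieved and is now pressing on the knob. Raising it slightly and continuing.

drive_tool --pt "0 0 -0.0005 0 0 0 240" --pt "0 0 -0.001 0 0 0 240" --pt "0 0 -0.001 0 0 0 240" --pt "0 0 -0.001 0 0 -0.01 240" --pt "0 0 -0.001 0 0 -0.02 240" --pt "0 0 -0.001 0 0 -0.03 240" --pt "0 0 -0.001 0 0 -0.04 240" --pt "0 0 -0.001 0 0 -0.05 240" --pt "0 0 -0.001 0 0 -0.05 240" --pt "0 0 -0.001 0 0 -0.05 240"

```text
t: 29.6
ee_pos: [558.8, 106.5, 101.8]
orientation: [3.14, 0.0, 1.206]
ft_force: [4.6, -2.7, 3.5]
gripper_width: 0.151
finger_force: 8.8
```

```bash
python3 mk.py
```

```text
[558.84 106.48 101.76] [ 4.6 -2.7  3.5] Tz -0.171 yaw 1.206 0.151 8.8
mark col 314 rows from 328 [33, 33, 32, 33, 32, 32, 31, 32, 32, 32, 31, 31, 30, 30, 30, 30, 30, 51, 91, 127, 145, 148, 143, 142, 142, 142, 143, 145, 143, 142, 142, 142, 144, 144, 142, 142, 143, 141, 125, 86, 53, 52, 54, 54, 55, 55, 56, 57, 60, 61]
[(335, 49), (335, 44), (317, 111), (317, 141), (317, 141), (317, 140), (317, 140), (317, 123), (319, 48), (324, 53)]
[(334, 33), (335, 33), (315, 91), (331, 181), (314, 143), (313, 142), (312, 142), (312, 125), (332, 75), (333, 112)]
```

The bar is lagging (jaws 14.2 mm, about 0.14 rad twist) because the tool still presses the pin on the land. Raising more, without turning.

drive_tool --pt "0 0 -0.0005 0 0 0 240" --pt "0 0 -0.001 0 0 0 240" --pt "0 0 -0.0015 0 0 0 240" --pt "0 0 -0.0015 0 0 0 240" --pt "0 0 -0.0015 0 0 0 240" --pt "0 0 -0.0015 0 0 0 240" --pt "0 0 -0.0015 0 0 0 240" --pt "0 0 -0.0015 0 0 0 240" --pt "0 0 -0.0015 0 0 0 240" --pt "0 0 -0.0015 0 0 0 240"

```text
t: 30.9
ee_pos: [558.7, 106.4, 102.1]
orientation: [3.14, 0.0, 1.206]
ft_force: [6.5, -2.0, -1.7]
gripper_width: 0.147
finger_force: 8.0
```

```bash
python3 mk.py
```

```text
[558.68 106.42 102.05] [ 6.5 -2.  -1.7] Tz -0.125 yaw 1.206 0.147 8.0
mark col 315 rows from 328 [33, 33, 33, 33, 32, 32, 32, 31, 31, 33, 31, 33, 32, 30, 30, 30, 31, 65, 110, 137, 143, 141, 142, 143, 144, 147, 147, 143, 142, 140, 143, 143, 143, 145, 142, 141, 143, 140, 122, 77, 54, 53, 55, 56, 56, 55, 56, 58, 60, 61]
[(335, 49), (335, 44), (317, 111), (317, 141), (317, 141), (317, 140), (317, 140), (317, 123), (319, 48), (324, 53)]
[(333, 34), (330, 32), (316, 110), (315, 142), (315, 147), (314, 143), (314, 142), (313, 122), (325, 55), (332, 68)]
```

drive_tool --pt "0 0.001 -0.0003 0 0 0.02 240" --pt "0 0.0017 -0.0005 0 0 0.04 240" --pt "0 0.0017 -0.0005 0 0 0.05 240" --pt "0 0.0017 -0.0005 0 0 0.05 240" --pt "0 0.0017 -0.0005 0 0 0.05 240" --pt "0 0.0017 -0.0005 0 0 0.05 240" --pt "0 0.0017 -0.0005 0 0 0.05 240" --pt "0 0.0017 -0.0005 0 0 0.05 240" --pt "0 0.0017 -0.0005 0 0 0.05 240" --pt "0 0.0017 -0.0005 0 0 0.05 240" --squeeze 10

```text
t: 32.2
ee_pos: [558.9, 106.4, 102.8]
orientation: [-3.14, 0.001, 1.156]
ft_force: [3.7, 0.3, -10.9]
gripper_width: 0.131
finger_force: 9.9
```

```bash
python3 mk.py
```

```text
[558.89 106.41 102.79] [  3.7   0.3 -10.9] Tz -0.038 yaw 1.156 0.131 9.9
mark col 317 rows from 328 [33, 32, 32, 32, 33, 33, 31, 31, 31, 32, 32, 31, 32, 31, 30, 31, 31, 56, 95, 126, 138, 140, 141, 141, 143, 143, 144, 144, 144, 143, 144, 144, 144, 144, 144, 144, 145, 144, 126, 83, 41, 43, 46, 48, 50, 50, 53, 53, 52, 55]
[(335, 49), (335, 44), (317, 111), (317, 141), (317, 141), (317, 140), (317, 140), (317, 123), (319, 48), (324, 53)]
[(335, 50), (335, 44), (317, 95), (317, 141), (317, 144), (317, 144), (317, 144), (317, 126), (325, 46), (330, 54)]
```

Fingers now carry the full 10.9 N with the bar aligned at arm angle about 1.03. Loosening to 3 N to let the spring decide.

drive_tool --pt "0 0 0 0 0 0 240" --pt "0 0 0 0 0 0 240" --pt "0 0 0 0 0 0 240" --pt "0 0 0 0 0 0 240" --pt "0 0 0 0 0 0 240" --pt "0 0 0 0 0 0 240" --pt "0 0 0 0 0 0 240" --pt "0 0 0 0 0 0 240" --pt "0 0 0 0 0 0 240" --pt "0 0 0 0 0 0 240" --squeeze 3

```text
t: 33.5
ee_pos: [559.3, 106.4, 103.3]
orientation: [-3.141, 0.0, 1.156]
ft_force: [-5.4, 0.3, 0.8]
gripper_width: 0.129
finger_force: 3.0
```

```bash
python3 mk.py
```

```text
[559.28 106.38 103.34] [-5.4  0.3  0.8] Tz -0.009 yaw 1.156 0.129 3.0
mark col 316 rows from 326 [34, 32, 32, 32, 32, 32, 32, 32, 32, 31, 31, 31, 31, 30, 30, 45, 85, 124, 140, 142, 141, 143, 141, 141, 140, 139, 139, 139, 138, 139, 139, 140, 140, 140, 141, 140, 124, 83, 44, 43, 43, 44, 47, 49, 50, 51, 54, 55, 56, 59]
[(335, 49), (335, 44), (317, 111), (317, 141), (317, 141), (317, 140), (317, 140), (317, 123), (319, 48), (324, 53)]
[(335, 49), (335, 42), (317, 140), (317, 141), (316, 139), (316, 139), (316, 141), (317, 44), (318, 47), (327, 54)]
```

The knob settled about 1.3 mm onto the land at arm angle 1.04, so the notch isn't here. Sweeping on with 6 N and the side load eased.

drive_tool --pt "0 -0.0005 0 0 0 0 240" --pt "0 -0.001 0 0 0 0 240" --pt "0 -0.001 0 0 0 -0.01 240" --pt "0 -0.001 0 0 0 -0.02 240" --pt "0 -0.001 0 0 0 -0.03 240" --pt "0 -0.001 0 0 0 -0.04 240" --pt "0 -0.001 0 0 0 -0.05 240" --pt "0 -0.001 0 0 0 -0.06 240" --pt "0 -0.001 0 0 0 -0.07 240" --pt "0 -0.001 0 0 0 -0.07 240" --squeeze 6

```text
t: 34.8
ee_pos: [558.9, 106.7, 103.4]
orientation: [3.141, -0.0, 1.226]
ft_force: [2.0, -0.2, -8.8]
gripper_width: 0.126
finger_force: 6.0
```

```bash
python3 mk.py
```

```text
[558.92 106.74 103.45] [ 2.  -0.2 -8.8] Tz 0.018 yaw 1.226 0.126 6.0
mark col 317 rows from 322 [33, 33, 34, 33, 33, 33, 33, 32, 33, 32, 37, 65, 107, 134, 143, 143, 141, 142, 141, 142, 142, 142, 141, 141, 142, 142, 141, 142, 141, 150, 173, 189, 163, 96, 42, 42, 41, 42, 41, 42, 41, 42, 47, 48, 50, 50, 51, 52, 53, 53]
[(335, 49), (335, 44), (317, 111), (317, 141), (317, 141), (317, 140), (317, 140), (317, 123), (319, 48), (324, 53)]
[(335, 53), (317, 143), (317, 141), (317, 141), (317, 141), (317, 173), (329, 44), (328, 42), (323, 47), (328, 53)]
```

The mark jumped 4.4 px up, so the knob has dropped several mm into the notch at arm angle about 1.11 and only pad friction (8.8 N) holds the rest. Opening the fingers lets it snap home.

drive_tool --pt "0 0 0 0 0 0 240" --pt "0 0 0 0 0 0 240" --pt "0 0 0 0 0 0 215" --pt "0 0 0 0 0 0 205" --pt "0 0 0 0 0 0 190" --pt "0 0 0 0 0 0 180" --pt "0 0 0 0 0 0 180" --pt "0 0 0 0 0 0 180" --pt "0 0 0 0 0 0 180" --pt "0 0 0 0 0 0 180" --squeeze 3

```text
t: 36.1
ee_pos: [558.8, 106.7, 103.4]
orientation: [-3.142, -0.0, 1.226]
ft_force: [-0.4, 1.0, -1.6]
gripper_width: 0.294
finger_force: 0.0
```

```bash
python3 mk.py
```

```text
[558.8  106.7  103.42] [-0.4  1.  -1.6] Tz -0.014 yaw 1.226 0.294 0.0
mark col 318 rows from 321 [30, 30, 29, 30, 30, 29, 29, 29, 30, 29, 50, 95, 133, 145, 145, 144, 144, 143, 144, 144, 143, 143, 143, 145, 143, 144, 143, 144, 144, 148, 164, 156, 103, 41, 41, 40, 39, 40, 40, 40, 39, 42, 44, 46, 49, 51, 51, 51, 51, 54]
[(335, 49), (335, 44), (317, 111), (317, 141), (317, 141), (317, 140), (317, 140), (317, 123), (319, 48), (324, 53)]
[(318, 50), (318, 145), (318, 144), (318, 143), (318, 143), (317, 164), (335, 48), (335, 50), (335, 53), (300, 57)]
```

```bash
python3 - <<'E'
from h import *
im=cv2.imread('pics/w6.png')[:,:,1];r=im[275:310,314:322].max(1);print(r.tolist())
s=state();c=calibration('wrist');e=s['ee_pos'];y=s['orientation'][2]
d=np.array([np.cos(y),np.sin(y)])
for D in(8,10,12,14):
  print(D,[[proj('wrist',[*(np.array(p)-D*d),z],c)[1].round(1) for z in(114,115.5,121,122)] for p in((558.8,105.2),(561,105.2))])
E
python3 - <<'E'
E
sed -n 1,1p /dev/null
```

```text
[43, 43, 44, 43, 43, 42, 42, 43, 42, 42, 61, 117, 183, 223, 234, 233, 232, 233, 233, 234, 221, 184, 148, 138, 137, 138, 139, 140, 138, 119, 75, 41, 46, 51, 52]
8 [[np.float64(320.0), np.float64(321.4), np.float64(326.6), np.float64(327.6)], [np.float64(318.8), np.float64(320.1), np.float64(325.3), np.float64(326.3)]]
10 [[np.float64(323.5), np.float64(324.8), np.float64(330.1), np.float64(331.1)], [np.float64(322.2), np.float64(323.6), np.float64(328.8), np.float64(329.8)]]
12 [[np.float64(326.8), np.float64(328.2), np.float64(333.6), np.float64(334.6)], [np.float64(325.6), np.float64(327.0), np.float64(332.3), np.float64(333.3)]]
14 [[np.float64(330.2), np.float64(331.6), np.float64(337.0), np.float64(338.0)], [np.float64(328.9), np.float64(330.4), np.float64(335.7), np.float64(336.8)]]
```

Fingers are open and free, and the knob dropped further (about 5–6 mm by mark). Rising straight off, then comparing the round knob part with its earlier knob-down view in the scene camera.

drive_tool --pt "0 0 -0.005 0 0 0 180" --pt "0 0 -0.015 0 0 0 180" --pt "0 0 -0.03 0 0 0 180" --pt "0 0 -0.05 0 0 0 180" --pt "0 0 -0.07 0 0 0 180" --pt "0 0 -0.09 0 0 0 180" --pt "0 0 -0.1 0 0 0 180" --pt "0 0 -0.1 0 0 0 180" --pt "0 0 -0.1 0 0 0 180" --pt "0 0 -0.1 0 0 0 180"

```text
t: 37.4
ee_pos: [558.1, 106.7, 202.3]
orientation: [-3.14, 0.001, 1.226]
ft_force: [-0.4, 0.4, -0.0]
gripper_width: 0.293
finger_force: 0.0
```

```bash
python3 - <<'E'
from m import *
s=state();print(s['ee_pos'],s['ft_force'])
sc=read_camera('scene');cv2.imwrite('pics/s7.png',sc[:,:,::-1])
a=cv2.imread('pics/s6.png')[:,:,1].astype(float);b=sc[:,:,1].astype(float)
# lower rib edge per column: dark->light crossing
cc=proj('scene',(559,105,68));print(cc)
u,v=cc.round().astype(int)
def edge(g,x):
    col=g[v-14:v+22,x];i=np.nonzero((col[:-1]<90)&(col[1:]>=90))[0]
    return None if len(i)==0 else round(v-14+i[0]+(90-col[i[0]])/(col[i[0]+1]-col[i[0]]),2)
for x in range(u-16,u+17,3):print(x,edge(a,x),edge(b,x))
c=calibration('wrist');im=read_camera('wrist');cv2.imwrite('pics/w7.png',im[:,:,::-1])
# vial cap in the wrist & scene view
y=1.11+0.116+np.pi;p=np.array([558.8+60*np.cos(y),105.2+60*np.sin(y),117]);uw=proj('wrist',p,c);print('cap exp',p,uw)
for th in(50,65):
    bb=blob(im.max(2)<th,uw,30);print(th,cv2.minEnclosingCircle(bb),cv2.boundingRect(bb),circ([onz('wrist',q,117,c) for q in bb]))
E
```

```text
[558.11391742 106.65550041 202.34875478] [-0.38227031  0.41126355 -0.02457502]
[306.7091315 259.2371799]
291 None None
294 None None
297 258.7 258.4
300 262.16 262.23
303 263.07 263.09
306 263.44 263.42
309 263.39 263.41
312 263.16 263.19
315 262.23 262.2
318 260.67 260.32
321 271.09 278.65
cap exp [538.5197001   48.73134112 117.        ] [318.82883541 320.68143291]
50 ((312.8558349609375, 326.5290222167969), 28.20644187927246) (288, 299, 49, 52) (array([533.03412937,  44.36211117,  20.59120225]), np.float64(2.003104313974238))
65 ((313.365966796875, 325.8538818359375), 28.23682975769043) (288, 298, 49, 53) (array([533.32452773,  44.62625759,  20.89141582]), np.float64(1.88273016492424))
```

The knob's lower rib edge sits exactly where it did when down, at 263.4 px in both pictures, so it's fully home in the notch. The gripper is clear and I'm handing in.

```bash
python3 -c "
from cell import *
print(job_done())"
```

```text
the job is handed in; nothing more can be done
None
```

I stood the vial in the sleeve and let go, then swung the arm to the head, where the knob dropped into the measuring notch at about 1.11 rad and sits as low as at the start; handed in at about 37 s, but the vial was not re-checked after the swing because the visor hid it.

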